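# Make up two seed-testing kits

## Task

Make up two kits from the stock in the middle of the bench: stand the clear tube, the metal tube and the amber vial upright side by side in the round tin, and in the wooden tray put the small dish flat in the larger bay and the black magnifier upright, lens up, in the smaller bay. Set things down rather than dropping them, and leave the large dish and the squat jar where they are.

Things in the scene. Friction and masses are not known exactly. Their poses are not given: they have to be found in the camera images.
- tin: Round open steel tin for the tube kit, outer diameter 86 mm, inner diameter 80 mm, rim 36 mm above the bench, floor 4 mm thick. Fixed to the bench. Origin: centre of its underside, on its axis, z up.
- tray: Fixed tray, white floor, wooden rim, 160 mm (its x) by 96 mm (its y), at any yaw. Floor 4 mm thick; rim and cross divider 6 mm thick, tops 14 mm above the bench. Origin: centre of the underside, z up. Larger bay: 84 x 84 mm inside, centred at x = -32 mm, y = 0 in the tray's frame; smaller bay: 58 mm (x) by 84 mm (y) inside, centred at x = +45 mm, y = 0.
- clear_tube: Clear glass tube with tan seeds inside and a black cap, a standing cylinder 24 mm in diameter, 100 mm tall (the slimmest and tallest of the stock). Origin: centre of its underside, z up. Loose, about 40 g.
- metal_tube: Plain aluminium tube with a thin dark seam ring, a standing cylinder 26 mm in diameter, 85 mm tall. Origin: centre of its underside, z up. Loose, about 50 g.
- amber_vial: Brown (amber) glass vial with a white cap, a standing cylinder 30 mm in diameter, 72 mm tall. Origin: centre of its underside, z up. Loose, about 50 g.
- small_dish: Small closed clear glass dish, white round its top edge, with a pale blue paper disc and a few seeds inside, a flat cylinder 52 mm in diameter, 22 mm tall; it can be gripped across its sides. Origin: centre of its underside, z up. Loose, about 50 g.
- magnifier: Black stand magnifier, a plain cylinder 36 mm in diameter, 40 mm tall, with a bright ring near the top and a pale lens in its top face. Origin: centre of its underside, z up. Loose, about 60 g.
- large_dish: Large closed glass dish, same make as the small one but 76 mm in diameter and 18 mm tall. Not part of either kit: it stays where it is. Origin: centre of its underside. Loose.
- jar: Squat glass jar with tan seeds and a brass lid, 48 mm in diameter, 48 mm tall. Not part of either kit: it stays where it is. Origin: centre of its underside. Loose.

How it is judged:
By the outcome, as a careful person would: the job done as asked, in the order asked, and still so for the second after the job is handed in, with the robot touching nothing.
It also fails if it takes over 136 s, if anything falls off the work surface, if the arm or the gripper's body presses on something with over 40 N, if the wrist force passes 120 N, or if a joint passes its speed limit or range.

## Robot

A 6-joint arm with a two-finger parallel gripper is mounted at the origin on the work surface. World frame = base frame: x ahead of the robot, y to its left, z up, the work surface at z = 0. Lengths are in mm, angles in rad, forces in N, time in s.
With the tool pointing down it reaches from about 275 to 1000 mm from the base axis. Payload 8.4 kg.
Tool frame: the origin (TCP) lies midway between the tips of the shut fingers; the grasp point (between the pads) lies 19 mm behind it; z points along the fingers, y is the line along which they close (so a half turn about z gives the same grasp; the last joint's range is limited). The gripper opens to 85 mm and grips with 20 to 120 N. Pads are 22 mm wide; open, the fingers measure 114 mm over their backs; the gripper's body (76 mm by 85 mm) begins 54 mm behind the grasp point. The pads swing forward as they close: fully open they stand 13 mm farther back than shut.
Start: joints at [1.17, 0.353, 1.633, -0, 1.155, -0.002], TCP at [242.694, 575.958, 231.281] pointing down, gripper open.
Joint ranges: [-2.63, 2.63], [-0.92, 2.1], [0.06, 2.66], [-1.3, 4.44], [0, 2.69], [-3.02, 3.02]. Speed limits (rad/s): [2.22, 2.22, 2.79, 3.14, 3.14, 3.14].

## Interface

Orientations are given as a unit quaternion [x, y, z, w].
In Python, from rig import r, probe_bus, get_image gives the robot as it stands (r), with the cameras as plain functions and the readings (probe_bus).
- The arm moves only by the shell command python3 drive.py 'ROWS' [OPENING]. ROWS is 1 to 12 rows, parted by semicolons, with the numbers parted by spaces; each row has 6 numbers: dx, dy, dz in mm, then a rotation vector rx, ry, rz in rad; each row is the pose to reach, as a shift and turn from the pose commanded when the command began, along the tool's axes at that moment; what a row does not reach only later rows make up. A row lasts 1/12 s, in which the tool goes at most 41.7 mm and 0.125 rad, less where a joint would pass 70% of its speed; a pose out of reach is approached as far as the arm can. OPENING is the opening from 0.0 (shut) to 1.0 (fully open), set as the command begins (- or left out keeps the last). The fingers move at their own pace and stop on an object; the grip force is fixed at half the most. Time passes only in rows, so rows that do not move let the fingers close. It prints the time, the measured TCP pose, the force, the opening and the grip force at its end. Input that does not fit is refused with a message, and nothing moves.
- probe_bus.read_state(): the state, without advancing time (a new reading comes with each control period).
- get_image(name): name is "side" or "top"; returns a dict with "img" (400x640x3 uint8, blue, green, red), "fx", "fy", "cx", "cy" (pixels), "extrinsics" (4x4, takes a point from camera to world coordinates). Camera axes: x right, y up, looking along -z (the intrinsics and any distortion apply to the point x, -y, -z); pixel columns grow to the right and rows downward; lengths in mm; the calibration is good to about 2 mm. A picture is of the moment at which its call begins. There is no depth.
- r.job_done(): hands the job in; it is judged then, once.
The state is a dict: "time_s": time; "joint_positions": joint angles; "qd": joint speeds; "tau": joint torques, N m; "tcp_pos": TCP position; "orientation": TCP orientation; "wrist_force": force on the tool from outside, world axes, zero at the start; "moment": the same for the moment, N m; "finger_gap": opening from 0.0 (shut) to 1.0 (fully open); "gripper_force": force on a finger pad.
Only numpy, scipy, OpenCV 4.12 (cv2) and the standard library are available. Lean on these libraries where they do the work, as an engineer would, in place of code of your own. Each camera call takes 0.05 s, during which the arm holds its last target. There are 200 camera calls.

## Working session

There is one attempt and no reset: what is moved stays moved. The work goes in short steps, Python scripts to look and compute and a shell command to move; the robot and the scene stay as the last step left them, time stands still between calls to the robot, and variables do not carry over. Pictures are saved under pics/ and viewed, at most 14 in all, crops included, and the job is handed in when it is done.

```bash
ls; mkdir -p pics
python3 - <<'E'
from rig import r, probe_bus, get_image
import cv2,numpy as np
np.set_printoptions(precision=4,suppress=True)
for n in("top","side"):
    d=get_image(n); cv2.imwrite(f"pics/{n}0.png",d["img"]); print(n,d["fx"],d["fy"],d["cx"],d["cy"],d["extrinsics"],[k for k in d])
    np.savez(f"{n}0.npz",**d)
print(probe_bus.read_state())
E
```

```text
drive.py
pics
rig.py
top 411.90108504309006 411.90108504309006 316.45690617481876 201.0079608017972 [[  0.1461   0.9682  -0.2033 368.9818]
 [ -0.9893   0.1434  -0.028  -19.3346]
 [  0.0021   0.2052   0.9787 935.1326]
 [  0.       0.       0.       1.    ]] ['img', 'fx', 'fy', 'cx', 'cy', 'extrinsics']
side 369.93480435112343 369.93480435112343 307.9349805856731 196.37710524130728 [[   0.8095    0.4523   -0.3743  237.9462]
 [  -0.587     0.6316   -0.5064 -446.2223]
 [   0.0074    0.6297    0.7768  692.3431]
 [   0.        0.        0.        1.    ]] ['img', 'fx', 'fy', 'cx', 'cy', 'extrinsics']
{'time_s': 0.1, 'joint_positions': array([ 1.1696,  0.3536,  1.634 , -0.    ,  1.1552, -0.0024]), 'qd': array([-0.001 , -0.0011,  0.0004, -0.0018,  0.0004, -0.0005]), 'tau': array([ -0.0003, -60.6362, -34.282 ,   0.    ,   0.0039,  -0.    ]), 'tcp_pos': array([242.5424, 575.5644, 230.6057]), 'orientation': array([ 0.1981,  0.9802, -0.0006, -0.0001]), 'wrist_force': array([0.51  , 0.2177, 0.0705]), 'moment': array([-0.0033, -0.0188,  0.0836]), 'gripper_force': 0.0, 'finger_gap': 0.9986383095401773}
```

View pics/top0.png

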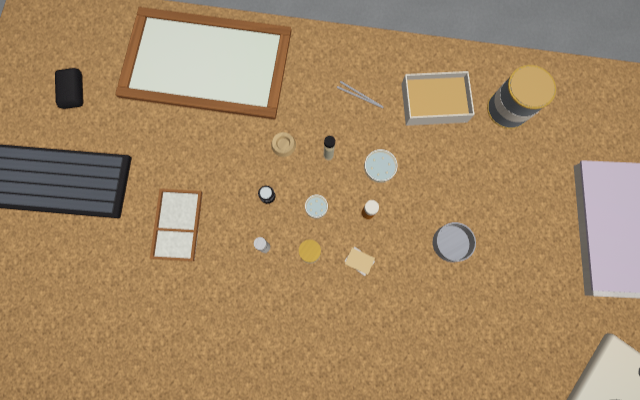

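View pics/side0.png

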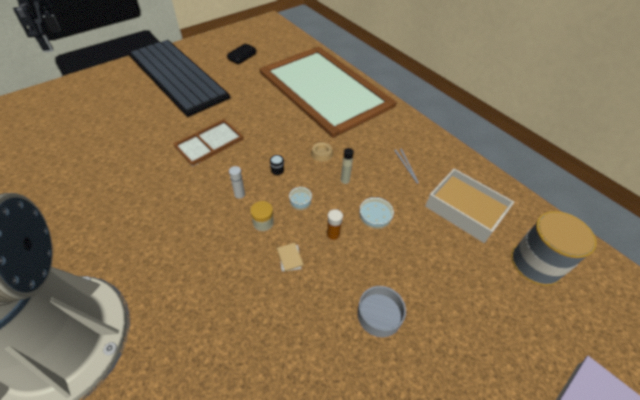

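Top view: tray (177,225), magnifier (266,195), metal tube (261,244), jar (310,251), small dish (316,206), clear tube (330,143), large dish (381,165), amber vial (371,209), tin (454,243). The side view shows the same items. Next I'll view enlarged crops so I can build the masks.

Run:
```python
import cv2,numpy as np
a=np.load("top0.npz")["img"][122:278,140:490]; b=np.load("side0.npz")["img"][110:345,165:415]
a=cv2.resize(a,None,fx=2.28,fy=2.28,interpolation=cv2.INTER_CUBIC);cv2.imwrite("pics/t1.png",a)
b=cv2.resize(b,None,fx=2.5,fy=2.5,interpolation=cv2.INTER_CUBIC);cv2.imwrite("pics/s1.png",b)
for n in("top","side"):
    h=cv2.cvtColor(np.load(n+"0.npz")["img"],cv2.COLOR_BGR2HSV)
    m=((h[...,1]<90)|(h[...,2]<50)).astype(np.uint8)
    c,l,s,ce=cv2.connectedComponentsWithStats(m)
    for i in range(1,c):
        if 20<s[i,4]<6000: print(n,s[i],ce[i].round(1),h[l==i].mean(0).round())
```

```text
top [ 0  0  6 17 57] [1.6 5.6] [ 73.  12. 121.]
top [  55   68   28   41 1007] [68.5 88. ] [127.  17.  35.]
top [ 401   71   74   55 1499] [436.6  99.9] [ 18.  33. 157.]
top [ 489   79   52   48 1159] [508.3 108.6] [68. 20. 86.]
top [337  81  47  28 246] [358.6  94.4] [ 43.  28. 159.]
top [272 133  22  20 251] [282.7 142.8] [ 19.  86. 190.]
top [324 136  11  24 228] [328.8 147.3] [63. 39. 89.]
top [364 149  34  34 894] [380.4 165.3] [ 70.  23. 192.]
top [258 186  17  18 231] [266.2 194.1] [ 95.  15. 128.]
top [ 158  192   40   38 1315] [177.8 210.5] [ 29.  13. 205.]
top [305 194  23  25 456] [316.  205.9] [ 62.  23. 194.]
top [364 200  15  15 184] [371.2 207. ] [ 20.  23. 207.]
top [ 433  222   43   41 1391] [454.1 242. ] [ 87.  13. 149.]
top [154 230  40  29 973] [173.5 244. ] [ 28.  14. 206.]
top [253 237  17  16 197] [261.3 244.5] [ 54.  14. 177.]
top [345 246  30  30 498] [359.3 260.8] [ 19.  76. 209.]
top [ 567  333   73   67 3330] [609.8 372.7] [ 22.  27. 194.]
side [228  45  28  18 316] [241.4  53.5] [89. 43. 26.]
side [ 271   52  113   75 4155] [326.8  88.1] [ 61.  32. 201.]

[... 244 characters left out ...]
166  17  33 375] [236.6 181.3] [ 41.  23. 144.]
side [ 425  168   89   75 1938] [466.6 206.7] [ 24.  33. 150.]
side [288 186  25  24 453] [300.1 197.4] [ 60.  35. 164.]
side [359 197  36  32 890] [376. 212.] [ 70.  36. 174.]
side [327 209  17  17 224] [334.8 216.8] [ 23.  31. 183.]
side [253 218  20  13 160] [263.  224.9] [ 26.  53. 129.]
side [ 513  226   71   58 2024] [541.5 259.8] [68. 27. 89.]
side [295 245   4   7  23] [296.7 247.7] [ 19.  69. 178.]
side [280 261   6  11  38] [282.1 266.6] [ 19.  61. 166.]
side [290 266  12   5  35] [295.9 268. ] [ 19.  65. 161.]
side [ 358  285   49   53 2013] [381.1 310.8] [ 93.  27. 138.]
side [ 556  355   84   45 2119] [595.3 383.9] [122.  34. 176.]
```

View pics/t1.png

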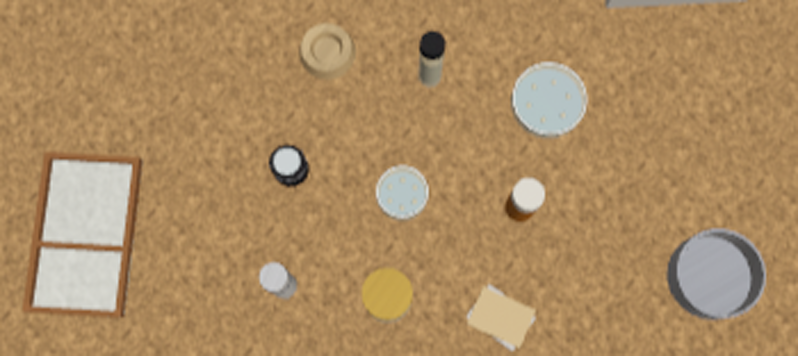

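View pics/s1.png

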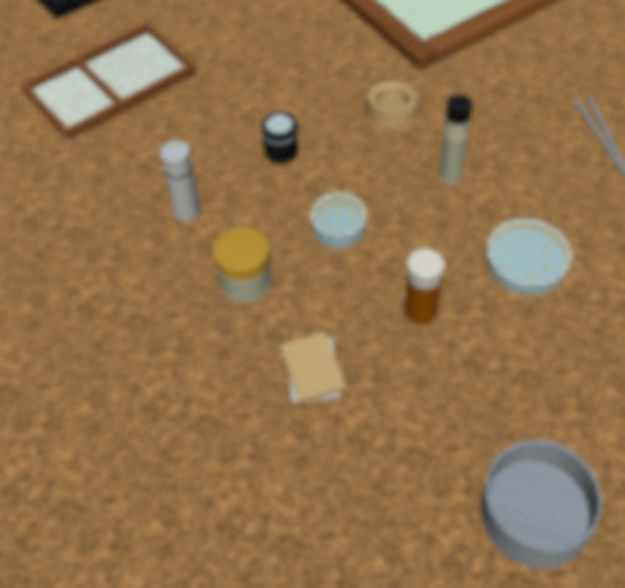

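Crop views: the top-face centres are now readable. In full-image top pixels: clear tube (329.5,141.7), amber (372,207.5), metal (259.7,243.5), magnifier (265.9,192.6). The side crop gives the same faces, so I'll cast both.

```bash
cat > h.py <<'E'
import numpy as np,cv2
def cast(d,px,z):
    p=np.atleast_2d(np.array(px,float)); E=d["extrinsics"]
    v=np.c_[(p[:,0]-d["cx"])/d["fx"],-(p[:,1]-d["cy"])/d["fy"],-np.ones(len(p))]@E[:3,:3].T
    return E[:3,3]+v*((z-E[2,3])/v[:,2])[:,None]
E
python3 - <<'E'
from h import *
np.set_printoptions(precision=1,suppress=True)
T=np.load("top0.npz");S=np.load("side0.npz")
t=dict(clear=(432,45,100),amber=(529,195,72),metal=(273,277,85),magn=(287,161,40),small=(402,192,22),jar=(387,294,48),large=(549,99,18),tin=(717,273,36))
s=dict(clear=(459,103),amber=(426,261),metal=(176,149),magn=(281,124),small=(339,209),jar=(241,246),large=(529,253),tin=(541,490))
for k,(x,y,z) in t.items():
    print(k,cast(T,(x/2.28+139.8,y/2.28+121.8),z)[0,:2],cast(S,(s[k][0]/2.5+164.8,s[k][1]/2.5+109.8),z)[0,:2])
def tray(n,d,box):
    h=cv2.cvtColor(d["img"],cv2.COLOR_BGR2HSV); x0,y0,x1,y1=box
    m=np.zeros(h.shape[:2],np.uint8); sub=h[y0:y1,x0:x1]
    m[y0:y1,x0:x1]=((sub[...,1]<90)|(sub[...,0]<12)&(sub[...,2]<190)).astype(np.uint8)
    m=cv2.morphologyEx(m,cv2.MORPH_CLOSE,np.ones((5,5)));m=cv2.morphologyEx(m,cv2.MORPH_OPEN,np.ones((5,5)))
    c=max(cv2.findContours(m,0,1)[0],key=cv2.contourArea)
    w=cast(d,c[:,0],14)[:,:2].astype(np.float32); R=cv2.minAreaRect(w); print(n,"rect",R); print(cv2.boxPoints(R))
tray("top",T,(145,180,210,270)); tray("side",S,(165,110,255,170))
print("bays",cast(T,[(177.8,210.5),(173.5,244)],4),cast(S,[(193,148.5),(221,136)],4))
for n,d,b in(("top",T,(425,215,485,270)),("side",S,(350,280,412,340))):
    h=cv2.cvtColor(d["img"],cv2.COLOR_BGR2HSV)[b[1]:b[3],b[0]:b[2]]
    m=((h[...,1]<100)).astype(np.uint8);c=max(cv2.findContours(m,0,1)[0],key=cv2.contourArea)[:,0]+b[:2]
    w=cast(d,c,36)[:,:2].astype(np.float32); print(n,"tin",cv2.fitEllipse(w),cv2.minEnclosingCircle(w))
E
```

```text
clear [674.9  -3.6] [677.3  -5.7]
amber [ 551.9 -113.6] [ 554.9 -113.4]
metal [440.1 108.1] [443.7 107.7]
magn [557.7 121.1] [559.6 118.3]
small [547.1   5.8] [551.9   8.4]
jar [443.2   4.8] [446.    6.3]
large [ 665.1 -127.8] [ 664.5 -132.1]
tin [ 510.3 -305. ] [ 511.5 -307.4]
top rect ((461.36846923828125, 307.9488525390625), (148.73252868652344, 91.07472229003906), 5.364667892456055)
[[383.1 346.3]
 [391.6 255.7]
 [539.7 269.6]
 [531.2 360.2]]
side rect ((461.2371826171875, 307.7541198730469), (148.41302490234375, 80.64945983886719), 4.863441467285156)
[[383.9 341.6]
 [390.7 261.3]
 [538.6 273.9]
 [531.8 354.2]]
bays [[493.7 319.1   4. ]
 [416.9 312.2   4. ]] [[416.9 314.1   4. ]
 [500.6 315.1   4. ]]
top tin ((509.5192565917969, -304.3951416015625), (86.28398895263672, 95.42922973632812), 29.139066696166992) ((510.92840576171875, -303.5146179199219), 48.375831604003906)
side tin ((506.37396240234375, -312.77716064453125), (86.95023345947266, 100.31913757324219), 118.74007415771484) ((505.6780090332031, -312.3211364746094), 50.455848693847656)
```

```bash
cat > to.py <<'E'
# usage: to.py x y z closing_deg -> offset in tool axes
import sys,numpy as np
from scipy.spatial.transform import Rotation as R
from rig import r, probe_bus, get_image
s=probe_bus.read_state();x,y,z,a=map(float,sys.argv[1:5]);M=R.from_quat(s["orientation"])
t=np.radians(a);Y=np.array([np.cos(t),np.sin(t),0]);Z=np.array([0,0,-1.]);W=R.from_matrix(np.c_[np.cross(Y,Z),Y,Z])
print("off",M.inv().apply(np.array([x,y,z])-s["tcp_pos"]).round(1),"rv",(M.inv()*W).as_rotvec().round(3),"t",round(s["time_s"],2),"gap",round(s["finger_gap"],3),"F",s["wrist_force"].round(1))
E
python3 to.py 676 -5 170 90
python3 drive.py '-312 -183 30 0 0 -0.2;-312 -183 30 0 0 -0.2;-312 -183 30 0 0 -0.2;-312 -183 30 0 0 -0.2;-312 -183 30 0 0 -0.2;-312 -183 30 0 0 -0.2;-312 -183 30 0 0 -0.2;-312 -183 30 0 0 -0.2;-312 -183 30 0 0 -0.2;-312 -183 30 0 0 -0.2' 1.0
python3 to.py 676 -5 170 90
```

```text
off [-624.9 -366.6   61.1] rv [-0.001 -0.    -0.399] t 0.1 gap 0.999 F [0.5 0.2 0.1]
time_s: 0.93
tcp_pos: [461.4, 281.9, 200.6]
orientation: [0.101, 0.995, -0.001, 0.0]
wrist_force: [-0.4, 0.8, -0.5]
finger_gap: 0.999
gripper_force: 0.0
off [-267.8 -237.9   31.1] rv [-0.002  0.    -0.202] t 0.93 gap 0.999 F [-0.4  0.8 -0.5]
```

```bash
python3 drive.py '-268 -238 31 0 0 -0.2;-268 -238 31 0 0 -0.2;-268 -238 31 0 0 -0.2;-268 -238 31 0 0 -0.2;-268 -238 31 0 0 -0.2;-268 -238 31 0 0 -0.2;-268 -238 31 0 0 -0.2;-268 -238 31 0 0 -0.2;-268 -238 31 0 0 -0.2;-268 -238 31 0 0 -0.2;-268 -238 31 0 0 -0.2;-268 -238 31 0 0 -0.2'
python3 to.py 676 -5 60 90
python3 - <<'E'
from rig import r, probe_bus, get_image
import cv2,numpy as np
a=get_image("top")["img"][110:270,240:440];b=get_image("side")["img"][70:230,240:440]
cv2.imwrite("pics/c1.png",cv2.resize(np.hstack([a,b]),None,fx=2,fy=2,interpolation=cv2.INTER_CUBIC))
E
```

```text
time_s: 1.93
tcp_pos: [674.1, 0.6, 169.7]
orientation: [-0.001, 1.0, 0.0, -0.001]
wrist_force: [-0.3, 0.5, -0.6]
finger_gap: 1.0
gripper_force: 0.0
off [ -2.1  -5.7 109.7] rv [ 0.    -0.002  0.001] t 1.93 gap 1.0 F [-0.3  0.5 -0.6]
```

View pics/c1.png

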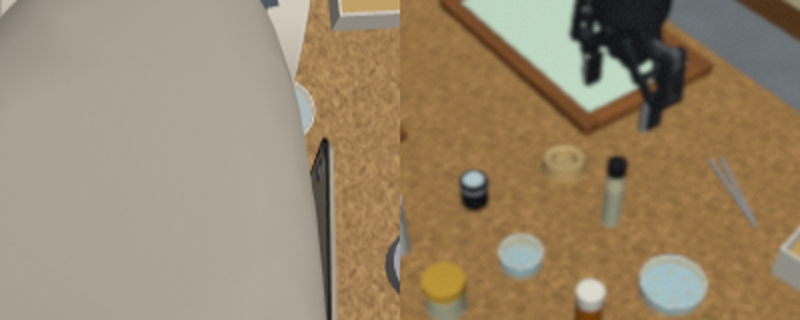

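The side camera shows the open fingers straddling a point above the clear tube cap (about (617,168) in the crop). I'll descend.

```bash
python3 drive.py '0 0 40 0 0 0;0 0 75 0 0 0;0 0 105 0 0 0;0 0 110 0 0 0;0 0 110 0 0 0;0 0 110 0 0 0'
python3 to.py 676 -5 60 90
```

```text
time_s: 2.53
tcp_pos: [675.5, 0.7, 61.7]
orientation: [-0.001, 1.0, 0.0, 0.001]
wrist_force: [-0.5, 0.1, 0.9]
finger_gap: 1.001
gripper_force: 0.0
off [-0.5 -5.7  1.7] rv [0.    0.001 0.002] t 2.53 gap 1.001 F [-0.5  0.1  0.9]
```

```bash
python3 drive.py '0 -5 1 0 0 0;0 -5 1 0 0 0;0 -5 1 0 0 0'
python3 drive.py '0 0 0 0 0 0;0 0 0 0 0 0;0 0 0 0 0 0;0 0 0 0 0 0;0 0 0 0 0 0;0 0 0 0 0 0;0 0 0 0 0 0;0 0 0 0 0 0;0 0 0 0 0 0;0 0 0 0 0 0' 0.0
python3 to.py 532.5 -305.5 165 90
```

```text
time_s: 2.78
tcp_pos: [675.9, -5.4, 61.1]
orientation: [-0.0, 1.0, -0.0, 0.001]
wrist_force: [-0.2, 0.4, -0.6]
finger_gap: 1.001
gripper_force: 0.0
time_s: 3.62
tcp_pos: [674.8, -5.1, 59.2]
orientation: [-0.001, 1.0, -0.0, -0.0]
wrist_force: [-0.7, -0.0, 0.9]
finger_gap: 0.261
gripper_force: 58.7
off [ 142.7 -300.2 -105.8] rv [-0.    -0.     0.001] t 3.62 gap 0.261 F [-0.7 -0.   0.9]
```

```bash
python3 drive.py '0 0 -15 0 0 0;0 0 -45 0 0 0;10 -20 -80 0 0 0;25 -45 -105 0 0 0;38 -75 -105 0 0 0;52 -105 -105 0 0 0;66 -135 -105 0 0 0;80 -165 -105 0 0 0;93 -195 -105 0 0 0;107 -225 -105 0 0 0;120 -255 -105 0 0 0;133 -280 -105 0 0 0'
python3 drive.py '7 -15 0 0 0 0;10 -20 0 0 0 0;10 -20 0 0 0 0;10 -20 0 0 0 0;10 -20 0 0 0 0'
python3 to.py 532.5 -305.5 65 90
python3 - <<'E'
from rig import r, probe_bus, get_image
import cv2,numpy as np
b=get_image("side")["img"][180:380,290:490]
cv2.imwrite("pics/c2.png",cv2.resize(b,None,fx=2.5,fy=2.5,interpolation=cv2.INTER_CUBIC))
E
```

```text
time_s: 4.62
tcp_pos: [541.3, -287.2, 164.4]
orientation: [-0.0, 1.0, -0.0, 0.0]
wrist_force: [-0.4, 0.5, -0.7]
finger_gap: 0.261
gripper_force: 58.8
time_s: 5.03
tcp_pos: [532.8, -304.2, 164.3]
orientation: [-0.001, 1.0, 0.0, 0.0]
wrist_force: [0.2, -0.4, -0.1]
finger_gap: 0.263
gripper_force: 58.8
off [ 0.3 -1.4 99.3] rv [0.    0.    0.002] t 5.03 gap 0.263 F [ 0.2 -0.4 -0.1]
```

View pics/c2.png

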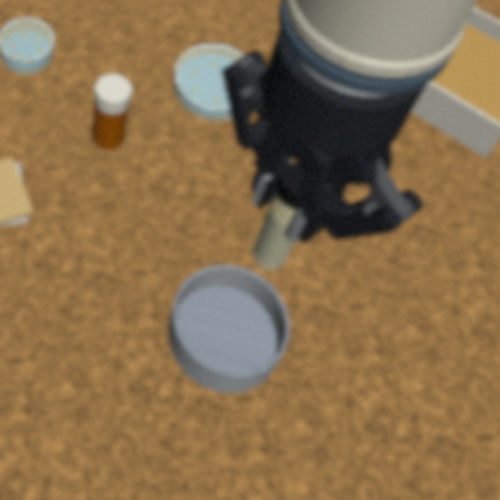

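The tube is held, with its lower end at crop (270,258), i.e. full-image (398,283). The tin is at crop (230,325). I'll check where that lower end is by casting it.

```bash
python3 -c "
from h import *
S=np.load('side0.npz');print(cast(S,[(270/2.5+289.8,259/2.5+179.8)],105.5))"
python3 drive.py '0 -1 25 0 0 0;0 -1 50 0 0 0;0 -1 75 0 0 0;0 -1 88 0 0 0;0 -1 93 0 0 0;0 -1 96 0 0 0;0 -1 97 0 0 0;0 -1 98 0 0 0;0 -1 98 0 0 0'
```

```text
[[ 533.26794366 -309.40870407  105.5       ]]
time_s: 5.83
tcp_pos: [532.9, -306.6, 67.3]
orientation: [-0.001, 1.0, -0.0, 0.001]
wrist_force: [0.1, 0.0, 0.2]
finger_gap: 0.265
gripper_force: 58.8
```

```bash
for i in 1 2; do python3 drive.py '0 0 1 0 0 0;0 0 1.5 0 0 0;0 0 1.5 0 0 0'|egrep 'tcp|wrist'; done; python3 drive.py '0 0 0.5 0 0 0;0 0 0.5 0 0 0;0 0 0.5 0 0 0'|egrep 'tcp|wrist'
```

```text
tcp_pos: [532.4, -306.4, 65.1]
wrist_force: [0.2, -0.3, 0.2]
tcp_pos: [532.2, -306.2, 63.2]
wrist_force: [-0.1, -0.1, -0.7]
tcp_pos: [532.3, -306.3, 63.1]
wrist_force: [-1.0, 2.2, 5.5]
```

```bash
python3 drive.py '0 0 0 0 0 0;0 0 0 0 0 0;0 0 0 0 0 0;0 0 0 0 0 0;0 0 0 0 0 0' 0.6
python3 drive.py '0 0 -20 0 0 0;0 0 -55 0 0 0;0 0 -85 0 0 0;10 40 -95 0 0 0;20 80 -95 0 0 0;30 120 -95 0 0 0;40 160 -95 0 0 0;50 200 -95 0 0 0;58 240 -95 0 0 0;66 280 -95 0 0 0;74 320 -95 0 0 0;82 360 -95 0 0 0' 1.0
python3 drive.py '8 42 0 0 0 0.1;8 54 0 0 0 0.2;8 54 0 0 0 0.3;8 54 0 0 0 0.4;8 54 0 0 0 0.5;8 54 0 0 0 0.6;8 54 0 0 0 0.7;8 54 0 0 0 0.8;8 54 0 0 0 0.9;8 54 0 0 0 1.0;8 54 0 0 0 1.047;8 54 0 0 0 1.047'
python3 to.py 442 108 52 30
```

```text
time_s: 7.0
tcp_pos: [532.2, -306.2, 62.6]
orientation: [-0.001, 1.0, 0.0, -0.0]
wrist_force: [-0.3, -0.5, 0.2]
finger_gap: 0.602
gripper_force: 0.0
time_s: 8.0
tcp_pos: [449.1, 55.3, 158.0]
orientation: [-0.0, 1.0, 0.0, 0.0]
wrist_force: [1.1, 0.6, 0.2]
finger_gap: 0.999
gripper_force: 0.0
time_s: 9.0
tcp_pos: [441.7, 107.7, 157.8]
orientation: [0.5, 0.866, 0.0, 0.0]
wrist_force: [-0.4, 0.2, 0.8]
finger_gap: 1.0
gripper_force: 0.0
off [  0.2   0.4 105.8] rv [ 0.     0.    -0.001] t 9.0 gap 1.0 F [-0.4  0.2  0.8]
```

```bash
python3 drive.py '0 0 35 0 0 0;0 0 70 0 0 0;0 0 95 0 0 0;0 0 104 0 0 0;0 0 104 0 0 0;0 0 104 0 0 0'|grep tcp
python3 drive.py '0 0 0 0 0 0;0 0 0 0 0 0;0 0 0 0 0 0;0 0 0 0 0 0;0 0 0 0 0 0;0 0 0 0 0 0;0 0 0 0 0 0;0 0 0 0 0 0;0 0 0 0 0 0;0 0 0 0 0 0' 0.0
python3 drive.py '0 0 -15 0 0 0;0 0 -50 0 0 0;0 0 -85 0 0 0;0 0 -115 0 0 0;0 0 -130 0 0 0;0 0 -130 0 0 0'
python3 to.py 499.5 -286.5 184 30
```

```text
tcp_pos: [441.9, 107.7, 54.1]
time_s: 10.33
tcp_pos: [442.3, 107.8, 54.5]
orientation: [0.499, 0.866, 0.0, 0.0]
wrist_force: [-0.9, 0.8, 7.7]
finger_gap: 0.285
gripper_force: 58.4
time_s: 10.83
tcp_pos: [443.9, 108.2, 187.5]
orientation: [0.499, 0.866, 0.002, 0.002]
wrist_force: [1.0, -0.2, -1.4]
finger_gap: 0.286
gripper_force: 59.0
off [-369.4 -149.7    3.2] rv [0.006 0.002 0.001] t 10.83 gap 0.286 F [ 1.  -0.2 -1.4]
```

```bash
python3 drive.py '-14 -6 0 0 0 0;-42 -17 0 0 0 0;-75 -30 0 0 0 0;-108 -44 0 0 0 0;-141 -57 0 0 0 0;-174 -70 0 0 0 0;-207 -84 0 0 0 0;-240 -97 0 0 0 0;-273 -111 0 0 0 0;-306 -124 0 0 0 0;-336 -136 0 0 0 0;-357 -145 0 0 0 0' | grep tcp
python3 drive.py '-9 -4 0 0 0 0;-12 -5 0 0 0 0;-12 -5 0 0 0 0;-12 -5 0 0 0 0;-12 -5 0 0 0 0' | egrep 'tcp|gap'
python3 to.py 499.5 -286.5 59 30
python3 - <<'E'
from rig import r, probe_bus, get_image
import cv2,numpy as np
b=get_image("side")["img"][180:380,290:490]
cv2.imwrite("pics/c3.png",cv2.resize(b,None,fx=2.5,fy=2.5,interpolation=cv2.INTER_CUBIC))
E
```

```text
tcp_pos: [494.9, -276.5, 182.4]
tcp_pos: [496.7, -285.4, 183.5]
finger_gap: 0.285
off [ -2.5   1.9 124.5] rv [-0.    -0.001  0.002] t 12.25 gap 0.285 F [-0.3 -0.1 -0.8]
```

View pics/c3.png

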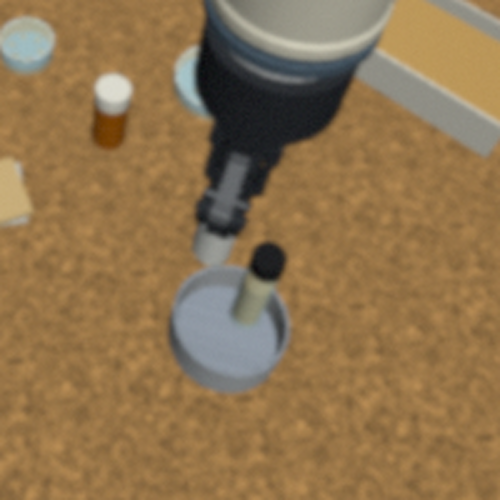

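The clear tube stands upright in the tin (base at crop (244,318)). The metal tube's lower end is at crop (211,257).

```bash
python3 -c "
from h import *
S=np.load('side0.npz');print(cast(S,[(211/2.5+289.8,256/2.5+179.8)],129),cast(S,[(245/2.5+289.8,317/2.5+179.8)],4))"
python3 drive.py '-2 1 30 0 0 0;-3 2 60 0 0 0;-3 2 90 0 0 0;-3 2 108 0 0 0;-3 2 116 0 0 0;-3 2 121 0 0 0;-3 2 122 0 0 0;-3 2 122 0 0 0'|egrep 'tcp|wrist'
python3 drive.py '0 0 1 0 0 0;0 0 1.5 0 0 0;0 0 1.5 0 0 0'|egrep 'tcp|wrist'
```

```text
[[ 491.25380697 -290.51802464  129.        ]] [[ 534.14506395 -309.3335747     4.        ]]
tcp_pos: [500.6, -288.4, 62.5]
wrist_force: [-0.2, -0.8, -0.5]
tcp_pos: [500.5, -288.7, 61.1]
wrist_force: [-0.1, 0.7, 0.4]
```

```bash
for i in 1 2 3; do python3 drive.py '0 0 1 0 0 0;0 0 1 0 0 0;0 0 1 0 0 0'|egrep 'tcp|wrist'; done
```

```text
tcp_pos: [500.1, -288.5, 59.4]
wrist_force: [0.5, 0.5, -0.6]
tcp_pos: [500.3, -288.6, 58.6]
wrist_force: [-0.4, -0.1, 4.4]
tcp_pos: [500.5, -288.7, 58.5]
wrist_force: [-3.2, 1.5, 15.0]
```

```bash
python3 drive.py '0 0 0 0 0 0;0 0 -0.5 0 0 0;0 0 -0.5 0 0 0;0 0 -0.5 0 0 0;0 0 -0.5 0 0 0' 0.55
python3 drive.py '0 0 -15 0 0 0;0 0 -45 0 0 0;0 0 -80 0 0 0;10 10 -105 0 0 0;35 36 -105 0 0 0;60 62 -105 0 0 0;85 90 -105 0 0 0;110 116 -105 0 0 0;122 130 -105 0 0 0;125 133 -105 0 0 0;125 133 -105 0 0 0;125 133 -105 0 0 0' 1.0 | egrep tcp
python3 to.py 553.4 -113.5 44 30
```

```text
time_s: 14.38
tcp_pos: [500.0, -288.3, 57.5]
orientation: [0.499, 0.866, 0.0, -0.0]
wrist_force: [1.3, -0.2, 0.2]
finger_gap: 0.548
gripper_force: 0.0
tcp_pos: [552.3, -114.0, 162.6]
off [-1.000e-01  1.300e+00  1.186e+02] rv [-0.001  0.     0.002] t 15.38 gap 1.0 F [-0.   0.   0.9]
```

```bash
python3 drive.py '0 1 35 0 0 0;0 1 70 0 0 0;0 1 100 0 0 0;0 1 115 0 0 0;0 1 118 0 0 0;0 1 118 0 0 0;0 1 118 0 0 0'|grep tcp
python3 drive.py '0 0 0 0 0 0;0 0 0 0 0 0;0 0 0 0 0 0;0 0 0 0 0 0;0 0 0 0 0 0;0 0 0 0 0 0;0 0 0 0 0 0;0 0 0 0 0 0;0 0 0 0 0 0;0 0 0 0 0 0' 0.0
python3 drive.py '0 0 -15 0 0 0.1;0 0 -50 0 0 0.2;0 0 -85 0 0 0.3;0 0 -115 0 0 0.4;0 0 -135 0 0 0.5;0 0 -140 0 0 0.6;0 0 -140 0 0 0.7;0 0 -140 0 0 0.8;0 0 -140 0 0 0.9;0 0 -140 0 0 1.0;0 0 -140 0 0 1.045;0 0 -140 0 0 1.045'
python3 to.py 500.5 -323 184 -30
```

```text
tcp_pos: [553.9, -114.2, 45.6]
time_s: 16.8
tcp_pos: [554.0, -113.1, 45.6]
orientation: [0.499, 0.866, 0.0, 0.001]
wrist_force: [-0.2, -0.2, 5.5]
finger_gap: 0.335
gripper_force: 58.6
time_s: 17.8
tcp_pos: [553.3, -113.0, 184.8]
orientation: [0.866, 0.501, -0.0, -0.0]
wrist_force: [-0.2, 0.2, -0.7]
finger_gap: 0.33
gripper_force: 59.3
off [-208.4   59.     0.8] rv [-0.     0.     0.002] t 17.8 gap 0.33 F [-0.2  0.2 -0.7]
```

```bash
python3 drive.py '-12 3 0 0 0 0;-36 10 0 0 0 0;-65 18 0 0 0 0;-95 27 0 0 0 0;-125 35 0 0 0 0;-155 44 0 0 0 0;-180 51 0 0 0 0;-198 56 0 0 0 0;-206 58 0 0 0 0;-208 59 0 0 0 0;-208 59 0 0 0 0;-208 59 0 0 0 0'|egrep 'tcp|gap'
python3 to.py 500.5 -323 49.5 -30
python3 - <<'E'
from rig import r, probe_bus, get_image
import cv2,numpy as np
b=get_image("side")["img"][180:380,290:490]
cv2.imwrite("pics/c4.png",cv2.resize(b,None,fx=2.5,fy=2.5,interpolation=cv2.INTER_CUBIC))
E
```

```text
tcp_pos: [501.3, -322.1, 184.7]
finger_gap: 0.334
off [ -1.2  -0.2 135.2] rv [-0.    -0.     0.004] t 18.8 gap 0.334 F [-0.3  1.5  0.5]
```

View pics/c4.png

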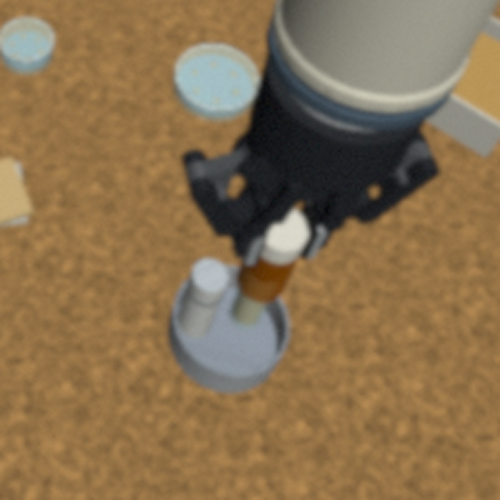

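Both tubes stand in the tin, the metal one at crop (198,330) and the clear one at (245,318). The vial is held straight, with its bottom around (262,290). I'll descend.

```bash
python3 drive.py '-1 0 30 0 0 0;-1 0 60 0 0 0;-1 0 90 0 0 0;-1 0 112 0 0 0;-1 0 124 0 0 0;-1 0 130 0 0 0;-1 0 132 0 0 0;-1 0 132 0 0 0;-1 0 132 0 0 0'|egrep 'tcp|wrist'
for i in 1 2; do python3 drive.py '0 0 1 0 0 0;0 0 1 0 0 0;0 0 1 0 0 0'|egrep 'tcp|wrist'; done
```

```text
tcp_pos: [501.7, -324.2, 54.1]
wrist_force: [-0.2, -0.9, -0.9]
tcp_pos: [501.1, -324.1, 52.5]
wrist_force: [0.3, -0.4, -0.3]
tcp_pos: [500.7, -323.8, 50.8]
wrist_force: [-0.3, -0.1, -0.3]
```

```bash
for i in 1 2; do python3 drive.py '0 0 1 0 0 0;0 0 1 0 0 0;0 0 1 0 0 0'|egrep 'tcp|wrist'; done
```

```text
tcp_pos: [500.7, -323.8, 49.7]
wrist_force: [-0.7, 0.0, -0.6]
tcp_pos: [500.9, -323.9, 49.5]
wrist_force: [-2.2, 1.0, 8.2]
```

```bash
python3 drive.py '0 0 0 0 0 0;0 0 -0.5 0 0 0;0 0 -0.5 0 0 0;0 0 -0.5 0 0 0;0 0 -0.5 0 0 0' 0.6|egrep gap
python3 drive.py '0 0 -15 0 0 0;0 0 -45 0 0 0;0 0 -80 0 0 0;0 0 -110 0 0 0;20 -8 -120 0 0 0;55 -22 -120 0 0 0.05;90 -36 -120 0 0 0.1;125 -50 -120 0 0 0.175;160 -63 -120 0 0 0.175;195 -77 -120 0 0 0.175;230 -91 -120 0 0 0.175;260 -103 -120 0 0 0.175' 1.0 | egrep tcp
python3 drive.py '30 -12 0 0 0 0;45 -18 0 0 0 0;51 -20 0 0 0 0;51 -20 0 0 0 0;51 -20 0 0 0 0;51 -20 0 0 0 0'|egrep tcp
python3 to.py 549.5 7 4 -40
python3 - <<'E'
from rig import r, probe_bus, get_image
import cv2,numpy as np
b=get_image("side")["img"];a=get_image("top")["img"][200:290,400:500]
a=cv2.resize(a,(400,360),interpolation=cv2.INTER_CUBIC);b=cv2.resize(b[90:290,190:412],(400,360),interpolation=cv2.INTER_CUBIC)
cv2.imwrite("pics/c5.png",np.hstack([a,b]))
E
```

```text
finger_gap: 0.598
tcp_pos: [540.5, -44.7, 169.3]
tcp_pos: [557.4, 3.8, 169.1]
off [ -2.6  -8.1 165.1] rv [-0.     0.001  0.002] t 22.52 gap 0.994 F [-0.7  0.2 -0.9]
```

View pics/c5.png

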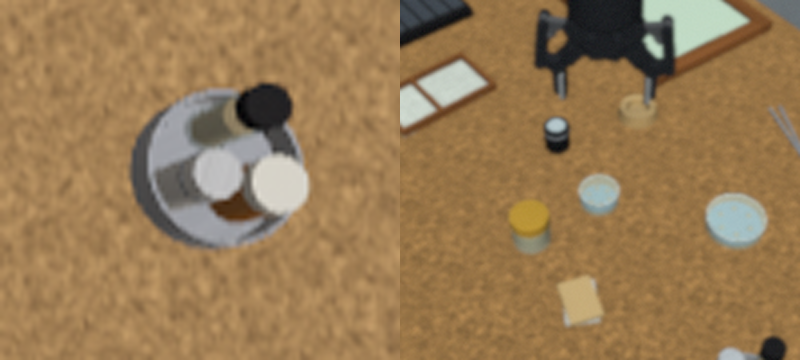

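All three tubes stand in the tin (left crop). The gripper is above the small dish (right crop, (599,192)). Next is the dish grasp.

```bash
python3 drive.py '-2 -8 40 0 0 0;-2.5 -8 80 0 0 0;-2.5 -8 115 0 0 0;-2.5 -8 140 0 0 0;-2.5 -8 154 0 0 0;-2.5 -8 162 0 0 0;-2.5 -8 164 0 0 0;-2.5 -8 164 0 0 0;-2.5 -8 164 0 0 0'|egrep 'tcp|wrist'
python3 drive.py '0 0 0 0 0 0;0 0 0 0 0 0;0 0 0 0 0 0;0 0 0 0 0 0;0 0 0 0 0 0;0 0 0 0 0 0;0 0 0 0 0 0;0 0 0 0 0 0' 0.0
python3 drive.py '0 0 -10 0 0 0;0 0 -30 0 0 0;0 0 -60 0 0 0;0 0 -90 0 0 0;0 0 -110 0 0 0;0 0 -120 0 0 0;0 0 -120 0 0 0' | egrep 'tcp|gap|grip|wrist'
python3 to.py 493 317.5 125 -40
```

```text
tcp_pos: [550.9, 7.9, 6.3]
wrist_force: [0.2, 0.7, 0.7]
time_s: 24.03
tcp_pos: [550.7, 8.2, 6.6]
orientation: [0.906, 0.424, 0.001, 0.0]
wrist_force: [-2.3, -0.5, 12.2]
finger_gap: 0.578
gripper_force: 60.1
tcp_pos: [551.7, 8.3, 128.0]
wrist_force: [0.5, 0.7, -0.8]
finger_gap: 0.586
gripper_force: 62.3
off [ 200.  -243.1    2.7] rv [ 0.003 -0.003  0.003] t 24.62 gap 0.586 F [ 0.5  0.7 -0.8]
```

```bash
python3 drive.py '10 -12 0 0 0 0;28 -34 0 0 0 0;48 -58 0 0 0 0;68 -83 0 0 0 0;88 -107 0 0 0 0;108 -131 0 0 0 0;128 -156 0 0 0 0;148 -180 0 0 0 0;168 -204 0 0 0 0;184 -224 0 0 0 0;194 -236 0 0 0 0;199 -242 0 0 0 0'|egrep 'tcp|gap'
python3 drive.py '1 -1 0 0 0 0;1 -1 0 0 0 0;1 -1 0 0 0 0;1 -1 0 0 0 0'|egrep 'tcp|gap'
python3 to.py 493 317.5 11 -40
python3 - <<'E'
from rig import r, probe_bus, get_image
import cv2,numpy as np
b=get_image("side")["img"]
cv2.imwrite("pics/c6.png",cv2.resize(b[50:180,150:310],None,fx=3.5,fy=3.5,interpolation=cv2.INTER_CUBIC))
E
```

```text
tcp_pos: [490.4, 317.7, 123.7]
finger_gap: 0.581
tcp_pos: [491.7, 316.2, 125.0]
finger_gap: 0.587
off [  1.9   0.2 114. ] rv [-0.     0.001  0.002] t 25.95 gap 0.587 F [-0.6 -0.6 -0.3]
```

View pics/c6.png

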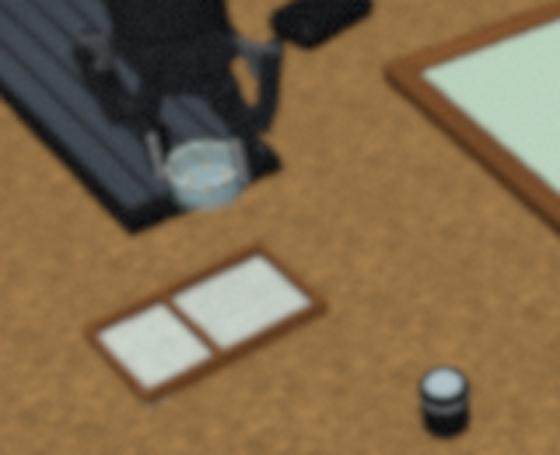

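The dish is held level. The larger bay's floor is centred at crop (242,301), i.e. full-image (219,136).

```bash
python3 -c "
from h import *
S=np.load('side0.npz');print(cast(S,np.array([(242,301),(154,346),(206,175)])/3.5+(149.6,49.6),4),cast(S,np.array([(204,166)])/3.5+(149.6,49.6),143))"
```

```text
[[496.34503898 320.18397541   4.        ]
 [418.24487822 313.29859857   4.        ]
 [546.15199069 483.60168625   4.        ]] [[487.38187915 305.92436231 143.        ]]
```

```bash
python3 drive.py '3 0 25 0 0 0;3 0 50 0 0 0;3 0 75 0 0 0;3 0 93 0 0 0;3 0 103 0 0 0;3 0 108 0 0 0;3 0 110 0 0 0;3 0 110 0 0 0;3 0 110 0 0 0'|egrep 'tcp|wrist'
for i in 1 2 3; do python3 drive.py '0 0 1 0 0 0;0 0 1 0 0 0;0 0 1 0 0 0'|egrep 'tcp|wrist'; done
```

```text
tcp_pos: [494.2, 320.1, 16.3]
wrist_force: [0.3, -0.3, -0.1]
tcp_pos: [493.8, 319.9, 14.9]
wrist_force: [-0.3, 0.0, -1.6]
tcp_pos: [493.4, 319.7, 13.3]
wrist_force: [-0.3, 0.3, -0.3]
tcp_pos: [493.4, 319.7, 12.2]
wrist_force: [-0.1, 0.4, -0.2]
```

```bash
for i in 1 2; do python3 drive.py '0 0 1 0 0 0;0 0 1 0 0 0;0 0 1 0 0 0'|egrep 'tcp|wrist'; done
```

```text
tcp_pos: [493.4, 319.7, 11.2]
wrist_force: [0.2, 0.1, -1.2]
tcp_pos: [493.6, 319.8, 10.7]
wrist_force: [-1.4, -0.5, 5.7]
```

```bash
python3 drive.py '0 0 0 0 0 0;0 0 -0.5 0 0 0;0 0 -0.5 0 0 0;0 0 -0.5 0 0 0' 0.70 | egrep 'gap|tcp|wrist'
python3 drive.py '0 0 -12 0 0 0;0 0 -35 0 0 0;0 0 -70 0 0 0;0 0 -100 0 0 0;-12 19 -110 0 0 0.1;-32 52 -110 0 0 0.2;-54 86 -110 0 0 0.3;-75 120 -110 0 0 0.4;-96 154 -110 0 0 0.5;-108 174 -110 0 0 0.6;-111 178 -110 0 0 0.7;-111 178 -110 0 0 0.785' 1.0|egrep tcp
python3 drive.py '0 0 0 0 0 0;0 0 0 0 0 0'|egrep tcp
python3 to.py 558.5 120 9 -85
python3 - <<'E'
from rig import r, probe_bus, get_image
import cv2,numpy as np
b=get_image("side")["img"]
cv2.imwrite("pics/c7.png",cv2.resize(b[50:180,150:310],None,fx=3.5,fy=3.5,interpolation=cv2.INTER_CUBIC))
E
```

```text
tcp_pos: [493.5, 319.7, 10.7]
wrist_force: [-0.3, 0.0, 0.0]
finger_gap: 0.699
tcp_pos: [559.8, 118.3, 121.7]
tcp_pos: [559.2, 120.4, 121.4]
off [ -0.8   0.4 112.4] rv [-0.    -0.001  0.006] t 29.5 gap 0.998 F [-0.5  0.   0.1]
```

View pics/c7.png

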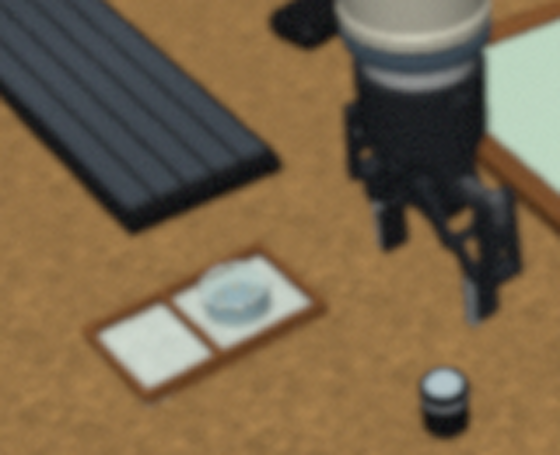

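The dish lies flat in the larger bay (crop (237,298)). Now the magnifier.

```bash
python3 drive.py '-1 0 35 0 0 0;-1 0 70 0 0 0;-1 0 95 0 0 0;-1 0 107 0 0 0;-1 0 111 0 0 0;-1 0 111 0 0 0;-1 0 111 0 0 0'|egrep 'tcp|wrist'
python3 drive.py '0 0 0 0 0 0;0 0 0 0 0 0;0 0 0 0 0 0;0 0 0 0 0 0;0 0 0 0 0 0;0 0 0 0 0 0;0 0 0 0 0 0;0 0 0 0 0 0;0 0 0 0 0 0' 0.0
python3 drive.py '0 0 -15 0 0 0;0 0 -45 0 0 0;0 0 -75 0 0 0;0 0 -100 0 0 0;-10 -17 -105 0 0 0;-28 -46 -105 0 0 0;-46 -76 -105 0 0 0;-64 -105 -105 0 0 0;-82 -134 -105 0 0 0;-100 -164 -105 0 0 0;-114 -187 -105 0 0 0;-121 -199 -105 0 0 0'|egrep 'tcp|gap'
python3 drive.py '-3 -4 0 0 0 0;-3 -4 0 0 0 0;-3 -4 0 0 0 0;-3 -4 0 0 0 0'|egrep 'tcp|gap'
python3 to.py 417 312 14 -85
```

```text
tcp_pos: [559.0, 120.8, 10.9]
wrist_force: [-0.3, -0.1, -0.4]
time_s: 30.88
tcp_pos: [558.6, 120.5, 10.8]
orientation: [0.999, 0.045, 0.0, -0.0]
wrist_force: [-1.9, 0.4, 9.0]
finger_gap: 0.401
gripper_force: 59.1
tcp_pos: [417.6, 309.6, 115.0]
finger_gap: 0.403
tcp_pos: [416.8, 310.5, 114.8]
finger_gap: 0.404
off [  0.3  -1.5 100.8] rv [ 0.    -0.     0.003] t 32.22 gap 0.404 F [-0.3 -0.7 -0.8]
```

```bash
python3 drive.py '0 -1 25 0 0 0;0 -1 50 0 0 0;0 -1 72 0 0 0;0 -1 85 0 0 0;0 -1 92 0 0 0;0 -1 96 0 0 0;0 -1 97 0 0 0;0 -1 97 0 0 0;0 -1 97 0 0 0'|egrep 'tcp|wrist'
for i in 1 2 3; do python3 drive.py '0 0 1 0 0 0;0 0 1 0 0 0;0 0 1 0 0 0'|egrep 'tcp|wrist'; done
```

```text
tcp_pos: [416.8, 312.6, 18.6]
wrist_force: [-0.3, -0.1, -0.1]
tcp_pos: [416.4, 312.5, 17.2]
wrist_force: [-0.6, -0.5, 0.4]
tcp_pos: [416.1, 312.3, 15.8]
wrist_force: [0.4, -0.9, -0.4]
tcp_pos: [416.2, 312.4, 14.8]
wrist_force: [0.2, 0.1, 0.1]
```

```bash
python3 drive.py '0 0 0.5 0 0 0;0 0 0.5 0 0 0;0 0 0.5 0 0 0'|egrep 'tcp|wrist'
```

```text
tcp_pos: [416.2, 312.4, 14.8]
wrist_force: [-2.5, -0.7, 8.6]
```

```bash
python3 drive.py '0 0 0 0 0 0;0 0 -0.5 0 0 0;0 0 -0.5 0 0 0;0 0 -0.5 0 0 0;0 0 -0.5 0 0 0' 0.55 | egrep 'gap|wrist'
python3 drive.py '0 0 -12 0 0 0;0 0 -40 0 0 0;0 0 -75 0 0 0;0 0 -115 0 0 0;0 0 -150 0 0 0;0 0 -190 0 0 0;-15 -26 -215 0 0 0;-35 -60 -215 0 0 0;-55 -96 -215 0 0 0;-75 -132 -215 0 0 0;-95 -168 -215 0 0 0;-110 -200 -215 0 0 0'|egrep tcp
python3 drive.py '-15 -30 0 0 0 0;-30 -60 0 0 0 0;-35 -65 0 0 0 0;-35 -65 0 0 0 0;-35 -65 0 0 0 0;-35 -65 0 0 0 0'|egrep tcp
python3 - <<'E'
from rig import r, probe_bus, get_image
import cv2,numpy as np
a=get_image("top")["img"][130:280,140:490];b=get_image("side")["img"][110:345,165:415]
a=cv2.resize(a,(798,342),interpolation=cv2.INTER_CUBIC);cv2.imwrite("pics/t9.png",a)
cv2.imwrite("pics/s9.png",cv2.resize(b,None,fx=2.4,fy=2.4,interpolation=cv2.INTER_CUBIC))
E
```

```text
wrist_force: [-0.5, -0.3, 0.2]
finger_gap: 0.551
tcp_pos: [286.4, 503.1, 231.0]
tcp_pos: [248.3, 561.9, 230.0]
```

View pics/t9.png

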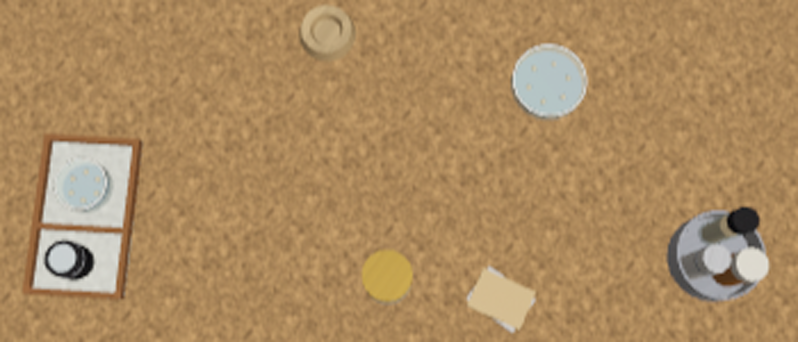

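View pics/s9.png

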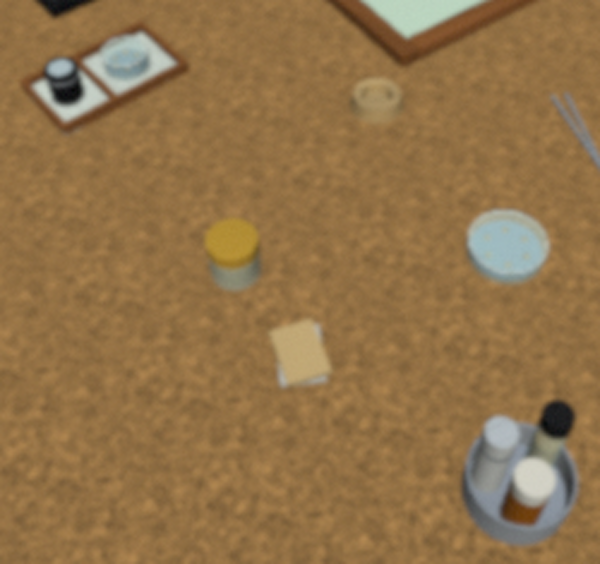

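Both views show the job done. The three tubes stand side by side in the tin (top crop (720,255)). The dish lies flat in the larger bay at (83,185), and the magnifier is upright in the smaller bay at (70,260). The jar and large dish haven't moved.

```bash
python3 -c "
from rig import r, probe_bus, get_image
print(r.job_done())"
```

```text
the job is handed in; nothing more can be done
None
```

Both kits are made up and the job is handed in, at about 35 s of the 136 s allowed; the last pictures show everything upright and in place, with the large dish and jar where they were.

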